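# Mount a pastry roller between the centres of its stand

## Robot

A 6-joint arm with a two-finger parallel gripper is mounted at the origin on the work surface. World frame = base frame: x ahead of the robot, y to its left, z up, the work surface at z = 0. Lengths are in mm, angles in rad, forces in N, time in s.
With the tool pointing down it reaches from about 275 to 1000 mm from the base axis. Payload 8.4 kg.
Tool frame: the origin (TCP) lies midway between the tips of the shut fingers; the grasp point (between the pads) lies 19 mm behind it; z points along the fingers, y is the direction in which the jaws open and shut (so a half turn about z gives the same grasp; the last joint's range is limited). The gripper opens to 85 mm and grips with 20 to 120 N. Pads are 22 mm wide; open, the fingers measure 114 mm over their backs; the gripper's body (76 mm by 85 mm) begins 54 mm behind the grasp point. The pads swing forward as they close: fully open they stand 13 mm farther back than shut.
Start: joints at [1.138, 0.353, 1.633, -0, 1.155, -0.002], TCP at [260.998, 567.898, 231.281] pointing down, gripper open.
Joint ranges: [-2.63, 2.63], [-0.92, 2.1], [0.06, 2.66], [-1.3, 4.44], [0, 2.69], [-3.02, 3.02]. Speed limits (rad/s): [2.22, 2.22, 2.79, 3.14, 3.14, 3.14].

## Interface

Orientations are given as [roll, pitch, yaw] about the fixed x, y, z axes, in that order (R = Rz(yaw) Ry(pitch) Rx(roll)).
In Python, from rig import * gives the robot as it stands.
- The arm moves only by the tool play_rows, never from a script. Its argument "moves" is a list of rows, each a list of 3 entries, a list of its own where there are three numbers: the shift along the tool's x, y, z in m, then the turn, a rotation vector about the tool's x, y, z in rad, then the opening in per cent of the stroke, from 0 (shut) to 100 (fully open). In form: [[[x, y, z], [rx, ry, rz], fingers], ...]. A call has 1 to 20 rows; each row shifts and turns the commanded pose from where the row before left it, along the tool's axes as they then stand; what a row does not reach is not made up. A row lasts 1/10 s, in which the tool goes at most 50 mm and 8.59 degrees, less where a joint would pass 70% of its speed; a pose out of reach is approached as far as the arm can. A call is refused whole if a number of a shift passes 0.05 or a number of a turn 0.15, either way. A call with a gripper value outside its range is refused whole. The fingers move at their own pace and stop on an object; "squeeze" is the grip in N (left out, the last holds). Time passes only in rows, so rows that do not move let the fingers close. It gives the time, the measured TCP pose, the force and the opening at its end, in the units of the state.
- sense(): the state, without advancing time (a new reading comes with each control period).
- grab_frame(name): name is "side" or "top" or "wrist"; returns a dict with "pixels" (480x640x3 uint8, red, green, blue), "intrinsics" (3x3 intrinsics, pixels), "R" (3x3) and "t" (3): a world point X has camera coordinates R X + t. Camera axes: x right, y down, z forward; pixel columns grow to the right and rows downward; lengths in mm; the calibration is good to about 2 mm. A picture is of the moment at which its call begins. There is no depth.
- sign_off(): hands the job in, once; it reports no verdict.
The state is a dict: "clock": time; "qpos": joint angles; "qvel": joint speeds; "joint_efforts": joint torques, N m; "eef_pos": TCP position; "tcp_rot": TCP orientation; "contact_force": force on the tool from outside, world axes, zero at the start; "wrist_torque": the same for the moment, N m; "opening": opening from 0.0 (shut) to 1.0 (fully open).
Only numpy, scipy, OpenCV 4.12 (cv2) and the standard library are available. Lean on these libraries where they do the work, as an engineer would, in place of code of your own. Each camera call takes 0.05 s, during which the arm holds its last target. There are 200 camera calls.

## Task

Take the bored wooden roller off the sloping rack and press it down level past the sprung jaws of both fork clips on the roller stand, so that both jaws snap shut over it. Then slide the tailstock (the block with the black handle) up until the roller is held snugly between the two cone centres with no end gap, and let go. Leave the other things on the table where they are.

Things in the scene. Friction and masses are not known exactly. Their poses are not given: they have to be found in the camera images.
- roller: plain light-wood roller, a cylinder 40 mm in diameter and 180 mm long, about 0.2 kg; origin at its middle, x along its axis. Each end has a 20 mm diameter bore, 20 mm deep; both ends are alike. At the start it lies in the rack, its axis sloping 32 degrees.
- rack: steel rack, base 190 x 100 mm, fixed; origin under the base's centre, z up. Holds the roller's middle 108 mm above its origin; the roller's axis lies in the rack's x-z plane, rising towards +x at 32 degrees, low end on a stop plate. Two U saddles 116 mm apart; 100 mm of roller between them is free, 34 mm from its axis to the plank: grip there, tool tilted 32 degrees, square to the roller.
- stand: grey and steel roller stand, 340 mm long (y), 110 mm wide (x), fixed; origin at the centre of its underside. Its centre line runs along y, 85 mm above the table: fixed headstock with cone centre at the -y end, sliding tailstock at the +y end, two white fork clips between. Cones: 15 mm long, 17 mm across at the base, 6 mm at the nose.
- seat (a point): where the roller's middle is when fully mounted: on the centre line, 35 mm from the stand's origin towards -y, axes as stand. Along y from here: headstock face -90 mm, its cone's nose -75; fork clips (14 mm wide) centred at -38 and +72; tailstock face at 160 mm minus tail, its nose 15 mm nearer.
- load (a point): where the roller's middle belongs when pressed into the clips, before the tailstock is moved: on the centre line, 26 mm from seat towards +y (10 mm either way still clears both cone noses); the tailstock then pushes it along to seat. Forks: 45 mm wide inside, floor 20 mm below the centre line, walls to 32 mm above; the 96 mm between them is free for fingers, to 60 mm below.
- jaw_head (a joint): sprung steel jaw on the +x wall of the fork nearer the headstock, rad: 0 = shut (tip overhangs the fork 20 mm above the centre line), up to 1.25 when pushed down and aside by the roller; then it springs back over it. Pushing past both jaws takes 5 to 10 N downward in all, more than the roller's weight
- jaw_tail (a joint): the same for the fork nearer the tailstock
- tail (a joint): tailstock slide, m: 0 = fully back, grows as it moves towards the headstock (stand -y); starts between 0 and 0.015, is at 0.070 when the roller is tight between the centres; stiff, takes about 4 N and stays where it is left
- tail_grip (a point): middle of the tailstock's upright black handle, 146 mm above the table; the handle is 24 mm (stand x) by 22 mm (stand y), its top 164 mm and its foot (the block's top) 115 mm above the table
- tin: tin can, 100 mm across, 115 mm tall, bystander; origin at the centre of its underside
- jar: glass jar with lid, 64 mm across, 85 mm tall, bystander; origin at the centre of its underside
- cup: open clear cup, 76 mm across, 85 mm tall, bystander; origin at the centre of its underside
- brush: pastry brush lying flat, 190 mm long, bystander
- scraper: bench scraper lying flat, about 95 x 130 mm, 20 mm thick at its wooden handle, bystander
- weight: brass scale weight, 60 mm across, 45 mm tall, bystander; origin at the centre of its underside
Mind the look-alikes: they are no part of the job. What is shaped like the roller but green or turquoise is not meant.

How it is judged:
By the outcome, as a careful person would: the job done as asked, in the order asked, and still so for the second after the job is handed in, with the robot touching nothing.
It also fails if it takes over 48 s, if anything falls off the work surface, if the arm or the gripper's body presses on something with over 40 N, if the wrist force passes 120 N, or if a joint passes its speed limit or range.

## Working session

There is one attempt and no reset: what is moved stays moved. The work goes in short steps, Python scripts to look and compute and a tool call to move; the robot and the scene stay as the last step left them, time stands still between calls to the robot, and variables do not carry over. Pictures are saved under pics/ and viewed, about 8 in all and at most 12, crops included, and the job is handed in when it is done.

Besides the shell and the picture viewer there is one more tool, called after ">>>" by a JSON object that holds its "fn" and its "kwargs", one argument or row to a line. play_rows: Moves the arm, as the interface text tells. Its arguments: {"type":"object","properties":{"moves":{"type":"array"},"squeeze":{"type":"number"}},"required":["moves"]}

```bash
mkdir -p pics; ls; cat > h.py <<'E'
from rig import *
import numpy as np, cv2
from scipy.spatial.transform import Rotation as Rn
def grab(n,f):
    d=grab_frame(n); cv2.imwrite(f'pics/{f}.png',d['pixels'][:,:,::-1]); np.savez(f'pics/{f}.npz',K=d['intrinsics'],R=d['R'],t=d['t'],im=d['pixels']); return d
def ld(f):
    z=np.load(f'pics/{f}.npz'); return z
def ray(d,u,v):
    K,R,t=[np.array(d[k]) for k in ('K','R','t')]
    c=-R.T@t; r=R.T@np.linalg.solve(K,[u,v,1.]); return c,r/np.linalg.norm(r)
def onz(d,u,v,z):
    c,r=ray(d,u,v); return c+r*(z-c[2])/r[2]
def tri(d1,p1,d2,p2):
    c1,r1=ray(d1,*p1); c2,r2=ray(d2,*p2)
    s=np.linalg.lstsq(np.c_[r1,-r2],c2-c1,rcond=None)[0]
    a,b=c1+s[0]*r1,c2+s[1]*r2
    return (a+b)/2,np.linalg.norm(a-b)
def proj(d,X):
    K,R,t=[np.array(d[k]) for k in ('K','R','t')]
    p=K@(R@np.array(X,float)+t); return p[:2]/p[2]
E
python3 - <<'E'
from h import *
a=grab('top','top0');b=grab('side','side0')
print(sense())
for n in('top0','side0'):
    d=ld(n); print(n,-d['R'].T@d['t'],d['K'][0,0])
E
```

```text
pics
{'clock': 0.1, 'qpos': array([ 1.13762051e+00,  3.53573016e-01,  1.63401733e+00, -1.59007036e-05,
        1.15521938e+00, -2.43294918e-03]), 'qvel': array([ 6.53327210e-04, -2.50283529e-03, -7.63858001e-05, -1.82680683e-03,
        5.88108627e-04, -8.02869861e-04]), 'joint_efforts': array([-5.06989618e-04, -6.06351542e+01, -3.42815709e+01, -2.39701503e-04,
        4.06358638e-03,  4.86945601e-05]), 'eef_pos': array([260.81800849, 567.52850785, 230.65858943]), 'tcp_rot': array([-3.14037556e+00,  1.15783713e-05,  2.71085622e+00]), 'contact_force': array([-0.41122231, -0.48845192, -0.54344397]), 'wrist_torque': array([-0.00672764, -0.00260475, -0.04068322]), 'opening': 0.9997702981658962}
top0 [ 298.63580392  -12.69673101 1166.09533535] 434.7033266178124
side0 [ -39.78395695 -833.42009545 1263.67328995] 554.4108965010779
```

View pics/top0.png

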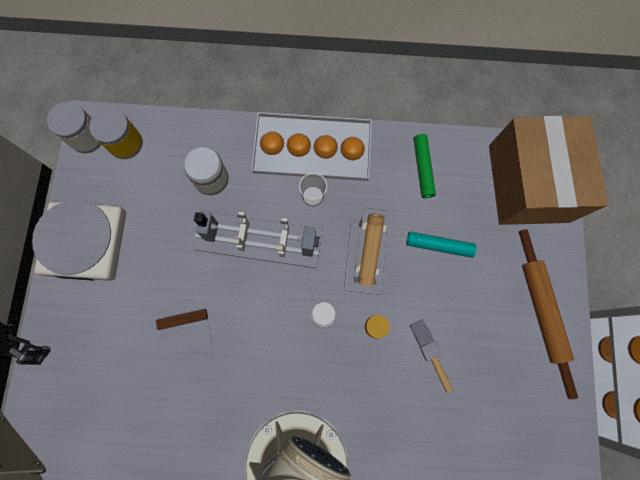

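View pics/side0.png

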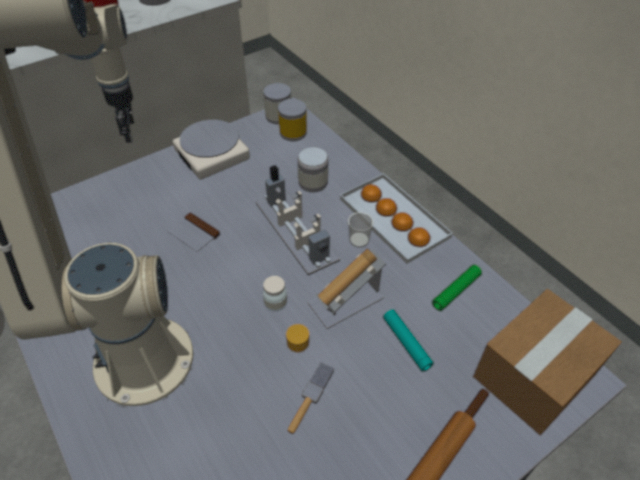

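Candidates are the light-wood cylinder in the rack (top 371,250; side 348,278), the green one (424,165), the turquoise one (441,244) and the rolling pin (548,310). The wooden one in the rack fits: it is plain, on a sloping rack, with its far (+x) end high. I'll confirm it in one enlarged crop.

```bash
python3 - <<'E'
from h import *
a=ld('top0')['im'][200:300,190:400];b=ld('side0')['im'][160:330,245:395]
A=cv2.resize(a,None,fx=3.8,fy=3.0,interpolation=cv2.INTER_CUBIC)
A=cv2.resize(a,(630,300),interpolation=cv2.INTER_CUBIC)
B=cv2.resize(b,(265,300),interpolation=cv2.INTER_CUBIC)
# montage: top crop x3 (630x300), side crop below-right x1.765
B=cv2.resize(b,(264,300),interpolation=cv2.INTER_CUBIC)
C=np.zeros((600,640,3),np.uint8);C[:300,:630]=A;C[300:,:264]=B
r=cv2.resize(ld('side0')['im'][240:325,300:390],(317,300),interpolation=cv2.INTER_CUBIC);C[300:,300:617]=r
cv2.imwrite('pics/crop1.png',C[:,:,::-1])
for n in('top0','side0'):
    im=ld(n)['im']; hsv=cv2.cvtColor(im,cv2.COLOR_RGB2HSV)
    m=cv2.inRange(hsv,(8,90,90),(22,255,255))
    k,l,s,c=cv2.connectedComponentsWithStats(m)
    for i in range(1,k):
        if s[i,4]>150:
            p=np.argwhere(l==i)[:,::-1].astype(np.float32)
            print(n,s[i],c[i].round(1),cv2.boxPoints(cv2.minAreaRect(p)).round(1).tolist())
E
```

```text
top0 [ 513  117   45   91 2790] [534.8 162.7] [[512.2000122070312, 118.0999984741211], [543.0999755859375, 113.4000015258789], [557.2999877929688, 206.0], [526.5, 210.6999969482422]]
top0 [ 562  116   46   91 2641] [584.4 161.2] [[561.9000244140625, 117.0], [591.0, 112.0], [607.2000122070312, 204.8000030517578], [578.0999755859375, 209.89999389648438]]
top0 [260 132  24  23 406] [271.6 142.7] [[256.0, 143.0], [271.5, 127.5], [287.0, 143.0], [271.5, 158.5]]
top0 [287 134  24  22 408] [298.4 144.6] [[287.0, 134.0], [310.0, 134.0], [310.0, 155.0], [287.0, 155.0]]
top0 [314 136  23  22 407] [325.2 146.3] [[314.0, 136.0], [336.0, 136.0], [336.0, 157.0], [314.0, 157.0]]
top0 [341 137  23  23 410] [352.2 147.9] [[341.0, 137.0], [363.0, 137.0], [363.0, 159.0], [341.0, 159.0]]
top0 [ 359  214   25   72 1084] [370.8 249. ] [[357.20001220703125, 283.70001220703125], [368.6000061035156, 212.6999969482422], [384.1000061035156, 215.10000610351562], [372.6000061035156, 286.20001220703125]]
top0 [ 527  260   47  103 1968] [549.6 312.5] [[524.5999755859375, 263.5], [543.5999755859375, 257.89999389648
[... 1387 characters left out ...]
20703125]]
side0 [ 532  322   89   84 3247] [576.5 363.2] [[532.0, 381.0], [596.0, 317.0], [623.5, 344.5], [559.5, 408.5]]
side0 [286 324  23  28 432] [296.8 335.4] [[279.0, 340.29998779296875], [294.6000061035156, 318.8999938964844], [312.79998779296875, 332.1000061035156], [297.20001220703125, 353.5]]
side0 [289 398  22  35 243] [299.2 415.2] [[287.0, 429.70001220703125], [305.79998779296875, 396.79998779296875], [311.70001220703125, 400.1000061035156], [292.79998779296875, 433.0]]
side0 [ 407  411   68   69 1887] [444.  447.7] [[406.8999938964844, 478.8999938964844], [458.70001220703125, 407.3999938964844], [479.1000061035156, 422.29998779296875], [427.29998779296875, 493.70001220703125]]
```

View pics/crop1.png

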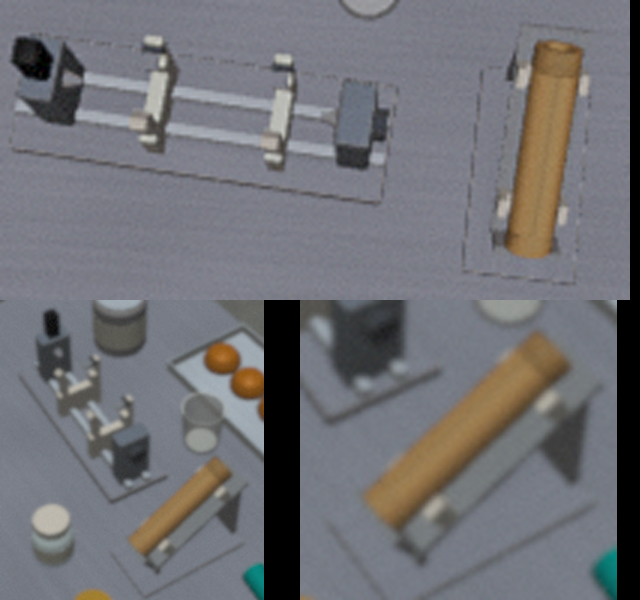

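The crop confirms it: the plain wooden cylinder has a bore visible at its upper (far) end and lies in steel saddles. The stand's headstock is on the right (top ≈310,240) and the tailstock with the black handle on the left (≈202,218).

```bash
python3 - <<'E'
from h import *
t,s=ld('top0'),ld('side0')
def t3(n,p,q):
    P,e=tri(t,p,s,q); print(n,P.round(1),round(e,1))
t3('roller c',(370.8,249),(346.8,276.4))
# ends of axis from silhouettes (upper/lower mid)
t3('hi',(376.3,213.9),(371.5,253.3)); t3('lo',(364.9,285),(322,300))
def c(u,v): return (190+u/3,200+v/3)
pts={'SWfl':c(12,150),'HSnear':c(381,201),'HSfar':c(398,86),'TSfar':c(28,36),'rk1':c(465,270),'rk2':c(573,281),'rk3':c(590,27),'rk4':c(520,24)}
for k,v in pts.items(): print(k,onz(t,*v,3).round(1))
im=t['im']; hsv=cv2.cvtColor(im,cv2.COLOR_RGB2HSV)
m=(hsv[...,2]<45).astype(np.uint8); m[:,:190]=0;m[:,240:]=0;m[:205]=0;m[245:]=0
k,l,st,cc=cv2.connectedComponentsWithStats(m)
for i in range(1,k):
    if st[i,4]>10: print('dark',st[i],cc[i])
print('handle top',onz(t,*c(32,55),164).round(1), tri(t,c(32,48),s,(275,172)))
E
```

```text
roller c [ 532.8 -148.3  109.4] 2.0
hi [ 609.5 -152.   155.4] 3.8
lo [ 451.9 -144.5   62. ] 5.3
SWfl [520.8 319.5   3. ]
HSnear [497.4 -18.9   3. ]
HSfar [605.6 -27.4   3. ]
TSfar [629.3 318.7   3. ]
rk1 [440.4 -97.8   3. ]
rk2 [ 437.3 -194.4    3. ]
rk3 [ 674.8 -202.2    3. ]
rk4 [ 673.1 -137.     3. ]
dark [194 213  13  14 124] [200.49193548 219.30645161]
handle top [568.1 267.6 164. ] (array([578.76388992, 275.24106783, 141.02774427]), np.float64(2.910177162319113))
```

```bash
cat >> h.py <<'E'
def pose():
    s=sense(); return s['eef_pos'],Rn.from_euler('xyz',s['tcp_rot'])
def frame(x,z):
    x=np.array(x,float);z=np.array(z,float);x/=np.linalg.norm(x);z-=x*(x@z);z/=np.linalg.norm(z)
    return Rn.from_matrix(np.c_[x,np.cross(z,x),z])
def plan(p,R,st=None):
    "shift in present tool axes (m) and rotvec in tool axes (rad)"
    q,Q=st or pose()
    d=Q.inv().apply(np.array(p)-q)/1000; r=(Q.inv()*R).as_rotvec()
    print('shift',d.round(4),'len',np.linalg.norm(d).round(3),'| rot',r.round(3),np.linalg.norm(r).round(3))
def graspR(psi,tilt=np.radians(32)):
    u=np.array([np.cos(psi),np.sin(psi),0]);k=np.array([0,0,1.])
    return frame(-(u*np.cos(tilt)+k*np.sin(tilt)), u*np.sin(tilt)-k*np.cos(tilt))
E
python3 - <<'E'
from h import *
R=graspR(-.05); C=np.array([533,-148,109.])
plan(C-130*R.as_matrix()[:,2],R)
d=grab('wrist','w0');q,Q=pose()
print('cam in tool',Q.inv().apply(-d['R'].T@d['t']-q),(Q.inv().as_matrix()@d['R'].T).round(2),d['intrinsics'][0])
E
```

```text
shift [-0.4821 -0.5621  0.0121] len 0.741 | rot [-0.107 -0.552 -0.37 ] 0.673
cam in tool [  74.48015554    0.2096483  -142.48271661] [[ 0.   -0.96 -0.29]
 [ 1.    0.    0.  ]
 [ 0.   -0.29  0.96]] [371.92839883   0.         321.99297215]
```

>>> {"fn": "play_rows", "kwargs": {
  "moves": [
    [[-0.015,-0.018,0],[0,0,0],100],
    [[-0.03,-0.035,0],[0,0,0],100],
    [[-0.03,-0.035,0],[0,0,0],100],
    [[-0.03,-0.035,0],[0,0,0],100],
    [[-0.03,-0.035,0],[0,0,0],100],
    [[-0.03,-0.035,0],[0,0,0],100],
    [[-0.03,-0.035,0],[0,0,0],100],
    [[-0.03,-0.035,0],[0,0,0],100],
    [[-0.03,-0.035,0],[0,0,0],100],
    [[-0.03,-0.035,0],[0,0,0],100],
    [[-0.03,-0.035,0],[0,0,0],100],
    [[-0.03,-0.035,0],[0,0,0],100],
    [[-0.03,-0.035,0],[0,0,0],100],
    [[-0.03,-0.035,0],[0,0,0],100],
    [[-0.03,-0.035,0],[0,0,0],100],
    [[-0.03,-0.035,0],[0,0,0],100],
    [[-0.015,-0.018,0.01],[0,0,0],100],
    [[0,0,0],[0,0,0],100]
  ]
}}

```text
clock: 1.95
eef_pos: [462.9, -144.8, 220.2]
tcp_rot: [-3.141, -0.001, 2.708]
contact_force: [-0.1, 0.2, 0.4]
opening: 1.0
```

>>> {"fn": "play_rows", "kwargs": {
  "moves": [
    [[0,0,0],[-0.018,-0.092,-0.062],100],
    [[0,0,0],[-0.018,-0.092,-0.062],100],
    [[0,0,0],[-0.018,-0.092,-0.062],100],
    [[0,0,0],[-0.018,-0.092,-0.062],100],
    [[0,0,0],[-0.018,-0.092,-0.062],100],
    [[0,0,0],[-0.018,-0.092,-0.062],100],
    [[0,0,0],[0,0,0],100],
    [[0,0,0],[0,0,0],100]
  ]
}}

```text
clock: 2.75
eef_pos: [463.0, -140.6, 221.2]
tcp_rot: [3.128, 0.532, 3.069]
contact_force: [1.3, 0.4, 1.0]
opening: 1.002
```

```bash
python3 - <<'E'
from h import *
R=graspR(-.05); C=np.array([533,-148,109.])
plan(C-130*R.as_matrix()[:,2],R); s=sense();print(s['clock'],s['qpos'].round(2),s['eef_pos'])
d=grab('wrist','w1');d=ld('w1')
hsv=cv2.cvtColor(d['im'],cv2.COLOR_RGB2HSV); m=cv2.inRange(hsv,(8,80,60),(24,255,255))
k,l,st,c=cv2.connectedComponentsWithStats(m); i=1+st[1:,4].argmax()
print(st[i],c[i])
for v in range(st[i,1]+3,st[i,1]+st[i,3],30):
    u=np.where(l[v]==i)[0]; print(v,u.min(),u.max())
for a in(-90,0,90): print(a,proj(d,C+a*-R.as_matrix()[:,0]).round(1))
E
```

```text
shift [-0.0003 -0.0039  0.0024] len 0.005 | rot [ 0.002 -0.026 -0.019] 0.033
2.75 [-0.43 -0.07  2.29  0.44  0.47 -2.29] [ 463.02607223 -140.60805486  221.21075446]
[  287   104   101   242 12921] [320.89103011 228.83275288]
107 288 341
137 289 341
167 290 341
197 291 341
227 293 341
257 294 341
287 295 341
317 297 385
-90 [313.1 108. ]
0 [316.  231.9]
90 [318.5 336.6]
```

View pics/w1.png

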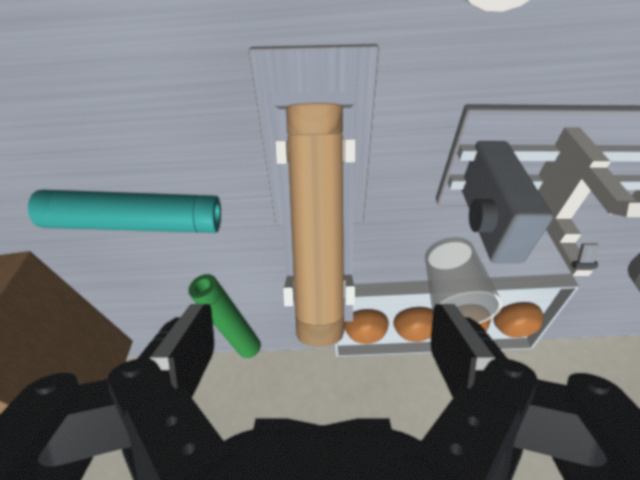

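Top view and wrist view agree on the roller within about 1 mm: its axis runs from (315,107) to (319,338), as predicted. Next I correct the pose and descend.

>>> {"fn": "play_rows", "kwargs": {
  "moves": [
    [[0,-0.003,0.002],[0.002,-0.026,-0.019],100],
    [[0,0,0.03],[0,0,0],100],
    [[0,0,0.03],[0,0,0],100],
    [[0,0,0.03],[0,0,0],100],
    [[0,0,0.02],[0,0,0],100],
    [[0,0,0],[0,0,0],100],
    [[0,0,0],[0,0,0],100]
  ]
}}

```text
clock: 3.5
eef_pos: [522.9, -146.2, 126.1]
tcp_rot: [3.141, 0.559, 3.095]
contact_force: [-0.4, 0.2, -0.1]
opening: 0.998
```

```bash
python3 - <<'E'
from h import *
R=graspR(-.05); C=np.array([533,-147.3,109.])
plan(C+19*R.as_matrix()[:,2],R)
E
```

```text
shift [ 0.0005 -0.0007  0.0388] len 0.039 | rot [0.002 0.    0.003] 0.003
```

>>> {"fn": "play_rows", "kwargs": {
  "moves": [
    [[0,-0.001,0.02],[0,0,0.003],100],
    [[0,0,0.019],[0,0,0],100],
    [[0,0,0],[0,0,0],100],
    [[0,0,0],[0,0,0],40],
    [[0,0,0],[0,0,0],20],
    [[0,0,0],[0,0,0],20],
    [[0,0,0],[0,0,0],20],
    [[0,0,0],[0,0,0],20],
    [[0,0,0],[0,0,0],20]
  ],
  "squeeze": 60
}}

```text
clock: 4.4
eef_pos: [545.2, -148.2, 101.7]
tcp_rot: [-3.141, 0.547, 3.09]
contact_force: [-8.7, 1.5, 13.0]
opening: 0.457
```

```bash
python3 - <<'E'
from h import *
R=graspR(-.05); C=np.array([533,-147.3,109.])
s=sense();print(s['contact_force'],s['wrist_torque'],s['opening']*85)
plan(C+19*R.as_matrix()[:,2],R)
# stand estimate & target: vertical tool, x along stand +-y
yaw=-.07; y=np.array([-np.sin(yaw),np.cos(yaw),0])
O=np.array([563,148,0]); L=O-35*y+26*y
print('seat',(O-35*y),'load',L,'q',s['qpos'].round(2))
E
```

```text
[-8.66469169  1.49034139 13.00246357] [0.11517699 0.4018619  0.07284424] 38.8591649843318
shift [0.0065 0.0003 0.0064] len 0.009 | rot [-0.002 -0.012 -0.001] 0.012
seat [560.55200034 113.08571499   0.        ] load [562.37051437 139.022041     0.        ] q [-0.36  0.3   2.25  1.18  0.17 -3.02]
```

>>> {"fn": "play_rows", "kwargs": {
  "moves": [
    [[0,0,-0.01],[0,0,0],20],
    [[0,0,-0.02],[0,0,0],20],
    [[0,0,-0.03],[0,0,0],20],
    [[0,0,-0.03],[0,0,0],20],
    [[0,0,-0.03],[0,0,0],20],
    [[0,0,-0.02],[0,0,0],20],
    [[0,0,0],[0,0,0],20]
  ]
}}

```text
clock: 5.1
eef_pos: [472.5, -144.7, 222.7]
tcp_rot: [-3.139, 0.549, 3.091]
contact_force: [-0.5, -0.1, -2.8]
opening: 0.447
```

```bash
python3 - <<'E'
from h import *
s=sense();print(s['eef_pos'],s['tcp_rot'],s['contact_force'],s['wrist_torque'],s['opening']*85,s['qpos'].round(2))
yaw=-.07; y=np.array([-np.sin(yaw),np.cos(yaw),0])
R=frame(y,[0,0,-1])
plan(np.array([545,60,230]),R)
E
```

```text
[ 472.54651147 -144.67175804  222.71157292] [-3.13875703  0.54866158  3.09063257] [-0.51017812 -0.09246209 -2.83335743] [ 0.06551208  0.36020821 -0.00106246] 37.99660934779191 [-0.43 -0.06  2.28  0.46  0.45 -2.32]
shift [-0.0566  0.2082  0.0255] len 0.217 | rot [0.433 0.429 1.545] 1.661
```

>>> {"fn": "play_rows", "kwargs": {
  "moves": [
    [[0,0,0],[0.018,0.018,0.064],20],
    [[0,0,0],[0.036,0.036,0.129],20],
    [[0,0,0],[0.036,0.036,0.129],20],
    [[0,0,0],[0.036,0.036,0.129],20],
    [[0,0,0],[0.036,0.036,0.129],20],
    [[0,0,0],[0.036,0.036,0.129],20],
    [[0,0,0],[0.036,0.036,0.129],20],
    [[0,0,0],[0.036,0.036,0.129],20],
    [[0,0,0],[0.036,0.036,0.129],20],
    [[0,0,0],[0.036,0.036,0.129],20],
    [[0,0,0],[0.036,0.036,0.129],20],
    [[0,0,0],[0.036,0.036,0.129],20],
    [[0,0,0],[0.018,0.018,0.064],20],
    [[0,0,0],[0,0,0],20]
  ]
}}

```text
clock: 6.5
eef_pos: [473.2, -143.3, 218.5]
tcp_rot: [3.127, 0.014, 1.585]
contact_force: [-0.2, -0.0, -2.6]
opening: 0.445
```

>>> {"fn": "play_rows", "kwargs": {
  "moves": [
    [[0.02,0,-0.01],[0,0,0],20],
    [[0.04,0,-0.01],[0,0,0],20],
    [[0.04,0,-0.01],[0,0,0],20],
    [[0.04,0,0],[0,0,0],20],
    [[0.04,0,0],[0,0,0],20],
    [[0.04,0,0],[0,0,0],20],
    [[0.03,0,0],[0,0,0],20],
    [[0,0,0],[0,0,0],20],
    [[0,0,0],[0,0,0],20]
  ]
}}

```text
clock: 7.4
eef_pos: [468.0, 107.7, 245.3]
tcp_rot: [3.126, 0.015, 1.59]
contact_force: [-1.2, 0.4, -3.0]
opening: 0.447
```

```bash
python3 - <<'E'
from h import *
s=sense();print(s['clock'],s['eef_pos'],s['tcp_rot'],s['contact_force'],s['opening']*85,s['qpos'].round(2))
yaw=-.07; y=np.array([-np.sin(yaw),np.cos(yaw),0])
R=frame(y,[0,0,-1]);plan(s['eef_pos'],R)
grab('wrist','w2')
E
```

```text
7.4 [468.01865844 107.66760068 245.34135661] [3.12621513 0.01544108 1.58966987] [-1.1951288   0.36145976 -3.01490559] 38.01845111158542 [ 0.24  0.1   1.93 -0.02  1.1   0.23]
shift [0. 0. 0.] len 0.0 | rot [0.016 0.015 0.089] 0.092
```

View pics/w2.png

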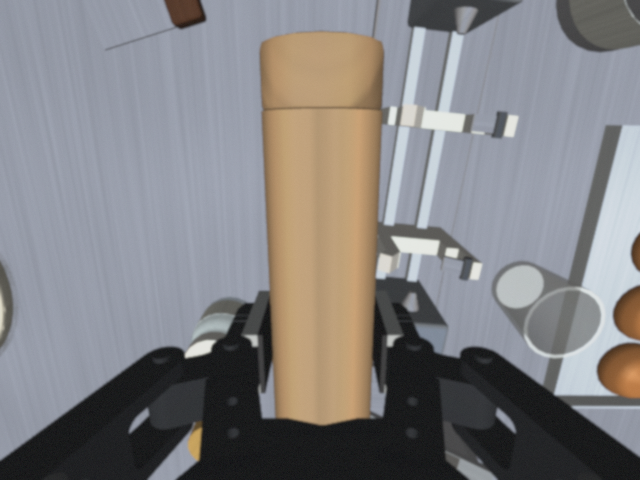

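>>> {"fn": "play_rows", "kwargs": {
  "moves": [
    [[0.01,-0.02,0],[0.008,0.008,0.045],20],
    [[0.01,-0.02,0],[0.008,0.008,0.045],20],
    [[0,0,0],[0,0,0],20],
    [[0,0,0],[0,0,0],20]
  ]
}}

```text
clock: 7.85
eef_pos: [429.0, 126.6, 245.5]
tcp_rot: [3.14, -0.001, 1.497]
contact_force: [1.5, 0.2, -1.8]
opening: 0.446
```

```bash
python3 - <<'E'
from h import *
s=sense();print(s['clock'],s['eef_pos'],s['tcp_rot'],s['qpos'].round(2))
grab('wrist','w3');d=ld('w3')
im=cv2.resize(d['im'][0:400,340:640],None,fx=1.5,fy=1.5,interpolation=cv2.INTER_CUBIC).copy()
yaw=-.07; y=np.array([-np.sin(yaw),np.cos(yaw),0]);x=np.array([np.cos(yaw),np.sin(yaw),0])
S=np.array([563,148,85.])-35*y
def dot(n,P,c):
    p=proj(d,P);q=((p-[340,0])*1.5).round().astype(int);cv2.circle(im,tuple(map(int,q)),2,c,-1);print(n,p.round(1))
dot('hnose',S-75*y,(255,0,0));dot('tnose',S+135*y,(255,0,0))
for a in(-38,72):
  for b in(-22.5,22.5):
    for e in (-7,7): dot((a,b,e),S+(a+e)*y+b*x+[0,0,32],(0,255,0))
cv2.imwrite('pics/w3c.png',im[:,:,::-1])
hsv=cv2.cvtColor(d['im'],cv2.COLOR_RGB2HSV); m=cv2.inRange(hsv,(8,80,60),(24,255,255)); m[:,420:]=0;m[:,:230]=0;m[430:]=0
for v in range(20,420,30):
    u=np.where(m[v])[0]; print(v,u.min() if len(u) else 0,u.max() if len(u) else 0)
v=np.where(m[:,320])[0];print('rows',v.min(),v.max())
E
```

```text
7.85 [429.04764572 126.56004182 245.48432748] [ 3.13999735e+00 -1.44576185e-03  1.49661399e+00] [0.28 0.05 1.98 0.   1.11 0.36]
hnose [468.7 304.1]
tnose [500.5  45.7]
(-38, -22.5, -7) [459.9 288.5]
(-38, -22.5, 7) [461.8 272.1]
(-38, 22.5, -7) [516.5 288.3]
(-38, 22.5, 7) [519.2 271.8]
(72, -22.5, -7) [476.1 145.9]
(72, -22.5, 7) [478.4 125.2]
(72, 22.5, -7) [539.6 145.7]
(72, 22.5, 7) [542.9 125. ]
20 0 0
50 230 382
80 262 381
110 264 378
140 264 379
170 265 378
200 267 377
230 268 375
260 269 374
290 271 373
320 270 373
350 272 372
380 275 369
410 276 369
rows 32 425
```

View pics/w3c.png

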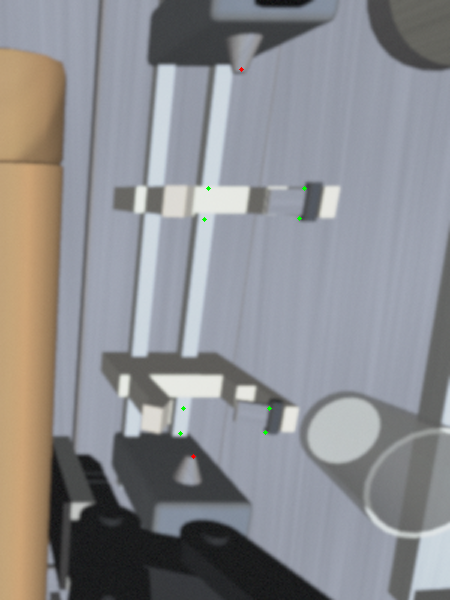

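```bash
python3 - <<'E'
from h import *
d=ld('w3')
yaw=-.07; y=np.array([-np.sin(yaw),np.cos(yaw),0]);x=np.array([np.cos(yaw),np.sin(yaw),0])
S=np.array([563,148,85.])-35*y
for a in(-38,72):
  for z in(-20,20,32):
    print(a,z,[((proj(d,S+(a+e)*y+b*x+[0,0,z])-[340,0])*1.5).round(0).tolist() for b in(-22.5,22.5) for e in(-7,7)])
# nose by plane z=85 and back out stand-frame coords
def st(n,u,v,z):
    P=onz(d,340+u/1.5,v/1.5,z); print(n,P.round(1),'stand xy rel seat',((P-S)@x).round(1),((P-S)@y).round(1))
st('hnose',187,457,85);st('tnose',240,73,85);st('tbase',245,35,85);st('hbase',187,482,85)
st('tfloorR',248,187,65);st('tfloorR2',248,214,65);st('hfloorR',222,375,65);st('hfloorR2',222,397,65)
st('t-xin',190,187,117);st('t-xin2',190,216,117);st('h-xin',168,404,117);st('h-xin',140,404,117)
st('t+x',322,184,117);st('t+x',340,185,117)
E
python3 - <<'E'
import cv2
im=cv2.imread('pics/w3.png')
a=cv2.resize(im[110:160,405:575],(800,235),interpolation=cv2.INTER_CUBIC)
b=cv2.resize(im[225:340,400:545],(454,360),interpolation=cv2.INTER_CUBIC)
import numpy as np
C=np.zeros((600,800,3),np.uint8);C[:235]=a;C[240:600,:454]=b
t=cv2.resize(im[0:60,430:590],(340,128),interpolation=cv2.INTER_CUBIC);C[240:368,460:800]=t
cv2.imwrite('pics/w3d.png',C)
E
```

```text
-38 -20 [[150.0, 398.0], [152.0, 376.0], [223.0, 397.0], [226.0, 376.0]]
-38 20 [[172.0, 424.0], [175.0, 400.0], [254.0, 423.0], [258.0, 399.0]]
-38 32 [[180.0, 433.0], [183.0, 408.0], [265.0, 432.0], [269.0, 408.0]]
72 -20 [[167.0, 214.0], [170.0, 188.0], [247.0, 214.0], [251.0, 188.0]]
72 20 [[194.0, 218.0], [198.0, 188.0], [286.0, 217.0], [290.0, 188.0]]
72 32 [[204.0, 219.0], [208.0, 188.0], [299.0, 218.0], [304.0, 188.0]]
hnose [551.7  38.   85. ] stand xy rel seat -3.6 -75.5
tnose [569.8 245.8  85. ] stand xy rel seat -0.1 133.0
tbase [571.1 262.3  85. ] stand xy rel seat 0.1 149.6
hbase [552.3  21.1  85. ] stand xy rel seat -1.8 -92.3
tfloorR [586.9 190.9  65. ] stand xy rel seat 20.8 79.4
tfloorR2 [587.9 176.3  65. ] stand xy rel seat 22.8 64.9
hfloorR [578.7  81.3  65. ] stand xy rel seat 20.3 -30.4
hfloorR2 [579.5  66.9  65. ] stand xy rel seat 22.1 -44.8
t-xin [535.4 194.4 117. ] stand xy rel seat -30.8 79.4
t-xin2 [535.9 181.3 117. ] stand xy rel seat -29.3 66.3
h-xin [528.2  86.6 117. ] stand xy rel seat -30.4 -28.7
h-xin [513.7  87.7 117. ] stand xy rel seat -45.0 -28.6
t+x [596.5 191.3 117. ] stand xy rel seat 30.4 80.5
t+x [604.9 190.2 117. ] stand xy rel seat 38.9 80.1
```

View pics/w3d.png

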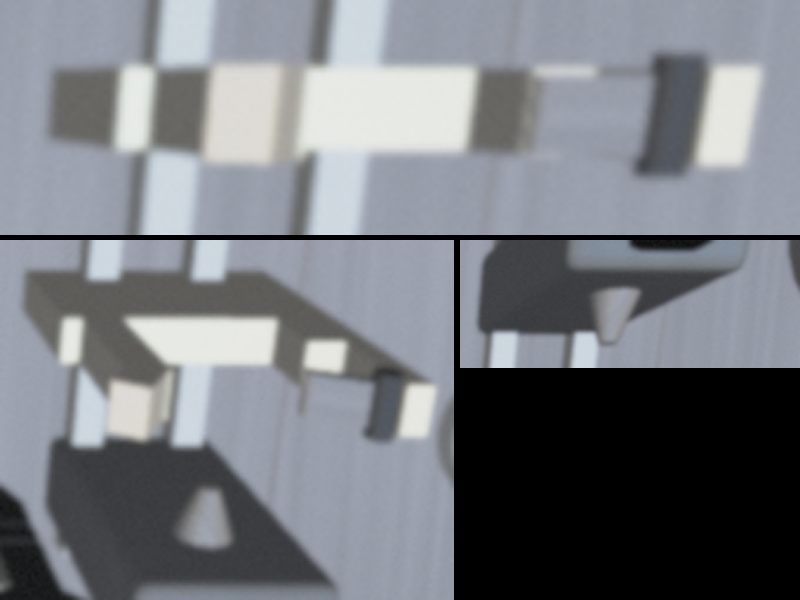

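```bash
python3 - <<'E'
from h import *
d=ld('w3'); 
q=np.array([429.05,126.56,245.48]);Q=Rn.from_euler('xyz',[3.13999735,-1.44576185e-03,1.49661399])
for zt in(-12.6,-19):
  r=[]
  for v in(32,108):
    c,ry=ray(d,321,v); ct=Q.inv().apply(c-q); rt=Q.inv().apply(ry)
    P=ct+rt*((zt-20)-ct[2])/rt[2]; r.append(P.round(1).tolist())
  # apparent half width at row 230
  ang=[]
  for v,a,b in((230,268,375),(140,264,379),(350,272,372)):
    ca=Q.inv().apply(ray(d,a,v)[1]);cb=Q.inv().apply(ray(d,b+1,v)[1]);
    # project onto tool yz plane: tangents to circle radius 20
    aa=np.arctan2(ca[1],ca[2]);ab=np.arctan2(cb[1],cb[2]); D=20/np.sin((ab-aa)/2); m=(aa+ab)/2
    ang.append((np.round(ct[1]+D*np.sin(m),1),np.round(ct[2]+D*np.cos(m),1)))
  print(zt,r,'axis(y,z) tool',ang)
yaw=-.077; y=np.array([-np.sin(yaw),np.cos(yaw),0]);x=np.array([np.cos(yaw),np.sin(yaw),0])
S=np.array([562.7,148,85.])-35*y-0.3*y
for off in (6.5,):
  T=S+26*y-np.array([0,0,-0])-off*y; T[2]=180
  plan(T,frame(y,[0,0,-1]))
print(S)
E
```

```text
-12.6 [[98.3, -0.3, -32.6], [79.4, -0.3, -32.6]] axis(y,z) tool [(np.float64(-0.0), np.float64(-8.3)), (np.float64(-0.0), np.float64(-8.4)), (np.float64(0.2), np.float64(-12.9))]
-19 [[97.0, -0.3, -39.0], [79.1, -0.3, -39.0]] axis(y,z) tool [(np.float64(-0.0), np.float64(-8.3)), (np.float64(-0.0), np.float64(-8.4)), (np.float64(0.2), np.float64(-12.9))]
shift [0.0153 0.1312 0.0658] len 0.148 | rot [ 0.002 -0.001  0.003] 0.003
[559.98458514 112.80459516  85.        ]
```

>>> {"fn": "play_rows", "kwargs": {
  "moves": [
    [[0.002,0.02,0.01],[0.002,-0.001,0.003],20],
    [[0.004,0.037,0.01],[0,0,0],20],
    [[0.004,0.037,0.01],[0,0,0],20],
    [[0.004,0.037,0.01],[0,0,0],20],
    [[0,0,0.025],[0,0,0],20],
    [[0,0,0.025],[0,0,0],20],
    [[0,0,0],[0,0,0],20],
    [[0,0,0],[0,0,0],20],
    [[0,0,0],[0,0,0],20]
  ]
}}

```text
clock: 8.8
eef_pos: [561.4, 131.1, 156.7]
tcp_rot: [3.141, -0.001, 1.493]
contact_force: [-0.3, -0.1, -2.4]
opening: 0.447
```

```bash
cat >> h.py <<'E'
yaw=-.077; Y=np.array([-np.sin(yaw),np.cos(yaw),0]);X=np.array([np.cos(yaw),np.sin(yaw),0])
S=np.array([560,112.8,85.])
E
python3 - <<'E'
from h import *
s=sense();print(s['clock'],s['eef_pos'],s['contact_force'],s['qpos'].round(2))
T=S+18*Y; T[2]=73; plan(T,frame(Y,[0,0,-1]))
E
```

```text
8.8 [561.43275929 131.13533681 156.71619691] [-0.26165071 -0.09874892 -2.39783217] [0.23 0.36 1.81 0.   0.97 0.3 ]
shift [-0.0005 -0.0001  0.0837] len 0.084 | rot [ 0.001 -0.001 -0.001] 0.002
```

>>> {"fn": "play_rows", "kwargs": {
  "moves": [
    [[0,0,0.015],[0,0,0],20],
    [[0,0,0.015],[0,0,0],20],
    [[0,0,0.008],[0,0,0],20],
    [[0,0,0],[0,0,0],20],
    [[0,0,0],[0,0,0],20]
  ]
}}

```text
clock: 9.3
eef_pos: [560.4, 131.3, 117.5]
tcp_rot: [-3.14, -0.001, 1.493]
contact_force: [0.3, 1.0, -1.8]
opening: 0.449
```

>>> {"fn": "play_rows", "kwargs": {
  "moves": [
    [[0,0,0.006],[0,0,0],20],
    [[0,0,0.006],[0,0,0],20],
    [[0,0,0.006],[0,0,0],20],
    [[0,0,0],[0,0,0],20]
  ]
}}

```text
clock: 9.7
eef_pos: [559.4, 131.2, 98.6]
tcp_rot: [-3.138, -0.0, 1.493]
contact_force: [-5.0, 0.6, 2.7]
opening: 0.449
```

>>> {"fn": "play_rows", "kwargs": {
  "moves": [
    [[0,0,0.006],[0,0,0],20],
    [[0,0,0.006],[0,0,0],20],
    [[0,0,0],[0,0,0],20]
  ]
}}

```text
clock: 10.0
eef_pos: [558.1, 131.1, 86.1]
tcp_rot: [-3.136, 0.0, 1.493]
contact_force: [-6.6, 0.3, 0.4]
opening: 0.448
```

>>> {"fn": "play_rows", "kwargs": {
  "moves": [
    [[0,0,0.005],[0,0,0],20],
    [[0,0,0.004],[0,0,0],20],
    [[0,0,0],[0,0,0],20]
  ]
}}

```text
clock: 10.3
eef_pos: [558.8, 131.1, 77.1]
tcp_rot: [-3.137, 0.0, 1.493]
contact_force: [-5.7, 0.9, -4.5]
opening: 0.448
```

>>> {"fn": "play_rows", "kwargs": {
  "moves": [
    [[0,0,0.003],[0,0,0],20],
    [[0,0,0],[0,0,0],20]
  ]
}}

```text
clock: 10.5
eef_pos: [560.6, 131.3, 75.1]
tcp_rot: [-3.141, -0.001, 1.493]
contact_force: [-1.6, 0.2, -3.4]
opening: 0.447
```

```bash
python3 - <<'E'
from h import *
s=sense();print(s['contact_force'],s['wrist_torque'],s['eef_pos']);grab('wrist','w4');grab('side','side4')
import cv2
a=ld('side4')['im'][160:280,245:405]; cv2.imwrite('pics/c4.png',cv2.resize(a,(800,600),interpolation=cv2.INTER_CUBIC)[:,:,::-1])
E
```

```text
[-1.60569747  0.2409408  -3.38770454] [-0.0021607   0.12089752 -0.06110523] [560.6297334  131.27570563  75.0990627 ]
```

View pics/w4.png

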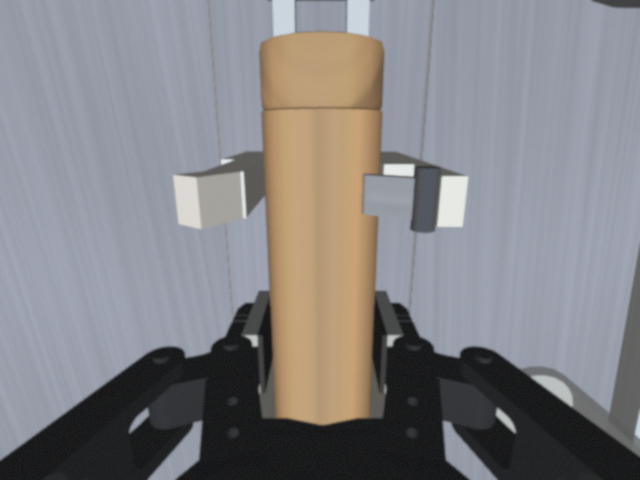

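The tail jaw now lies over the roller at (388,195). I'll press a little further until the fork floor takes the load.

>>> {"fn": "play_rows", "kwargs": {
  "moves": [
    [[0,0,0.002],[0,0,0],20],
    [[0,0,0],[0,0,0],20]
  ]
}}

```text
clock: 10.8
eef_pos: [560.7, 131.3, 73.4]
tcp_rot: [-3.141, -0.001, 1.493]
contact_force: [-0.5, -0.9, -2.1]
opening: 0.445
```

>>> {"fn": "play_rows", "kwargs": {
  "moves": [
    [[0,0,0.002],[0,0,0],20],
    [[0,0,0],[0,0,0],20]
  ]
}}

```text
clock: 11.0
eef_pos: [560.9, 131.2, 72.3]
tcp_rot: [-3.142, -0.001, 1.493]
contact_force: [-3.7, -1.4, 7.8]
opening: 0.446
```

>>> {"fn": "play_rows", "kwargs": {
  "moves": [
    [[0,0,0],[0,0,0],80],
    [[0,0,0],[0,0,0],80],
    [[0,0,0],[0,0,0],80],
    [[0,0,0],[0,0,0],80],
    [[0,0,0],[0,0,0],80],
    [[0,0,-0.02],[0,0,0],80],
    [[0,0,-0.03],[0,0,0],80],
    [[0,0,-0.04],[0,0,0],80],
    [[0,0,-0.04],[0,0,0],80],
    [[0,0,-0.03],[0,0,0],80],
    [[-0.03,-0.04,0],[0,0,0],80],
    [[-0.03,-0.04,0],[0,0,0],80],
    [[0,0,0],[0,0,0],80],
    [[0,0,0],[0,0,0],80]
  ]
}}

```text
clock: 12.4
eef_pos: [475.5, 77.2, 231.8]
tcp_rot: [-3.141, -0.001, 1.492]
contact_force: [0.3, -0.1, -0.3]
opening: 0.8
```

```bash
python3 - <<'E'
from h import *
s=sense();print(s['clock'],s['eef_pos'],s['contact_force'],s['opening'])
grab('wrist','w5')
E
```

```text
12.4 [475.48746464  77.15077314 231.78900067] [ 0.25687963 -0.05860818 -0.32776038] 0.7997116583169201
```

View pics/w5.png

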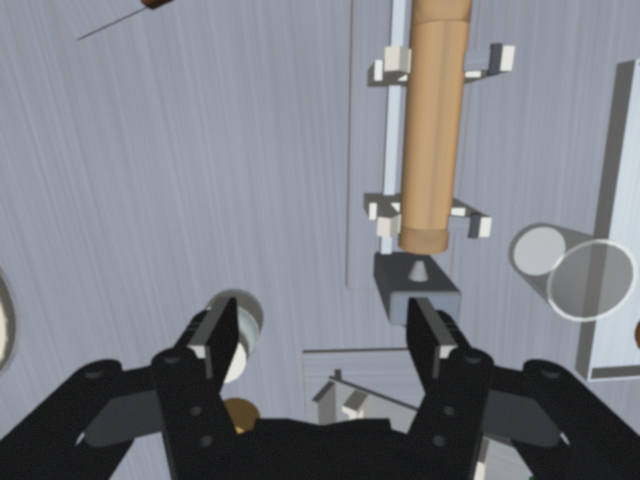

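>>> {"fn": "play_rows", "kwargs": {
  "moves": [
    [[0.03,0.018,0],[0,0,0],80],
    [[0.04,0.022,0],[0,0,0],80],
    [[0.04,0.022,0],[0,0,0],80],
    [[0.04,0.022,0],[0,0,0],80],
    [[0,0,0],[0,0,0],80],
    [[0,0,0],[0,0,0],80]
  ]
}}

```text
clock: 13.05
eef_pos: [572.2, 222.1, 230.4]
tcp_rot: [-3.14, -0.0, 1.495]
contact_force: [-0.1, -0.0, -1.4]
opening: 0.801
```

```bash
python3 - <<'E'
from h import *
s=sense();print(s['clock'],s['eef_pos'])
grab('wrist','w6')
E
```

```text
13.05 [572.22264621 222.09712313 230.39470891]
```

View pics/w6.png

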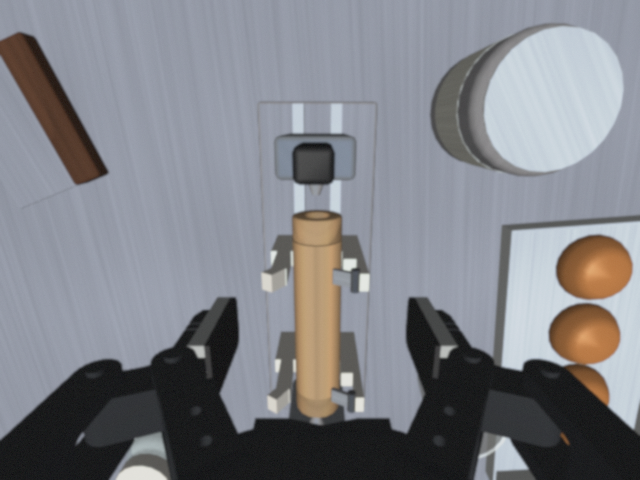

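```bash
python3 - <<'E'
from h import *
d=ld('w6'); g=d['im'][130:195,313].astype(int).sum(1)//3; print(list(zip(range(130,195),g))[::2])
for v in(142,145,171,173): 
  for u in(293,334):
    P=onz(d,u,v,164); print(v,u,P.round(1),((P-S)@X).round(1),((P-S)@Y).round(1))
c=onz(d,545,100,115); print('tin',c,((c-S)@X),((c-S)@Y))
E
```

```text
[(130, np.int64(155)), (132, np.int64(138)), (134, np.int64(81)), (136, np.int64(92)), (138, np.int64(126)), (140, np.int64(130)), (142, np.int64(89)), (144, np.int64(29)), (146, np.int64(25)), (148, np.int64(39)), (150, np.int64(52)), (152, np.int64(69)), (154, np.int64(75)), (156, np.int64(77)), (158, np.int64(77)), (160, np.int64(77)), (162, np.int64(75)), (164, np.int64(76)), (166, np.int64(74)), (168, np.int64(73)), (170, np.int64(70)), (172, np.int64(70)), (174, np.int64(68)), (176, np.int64(66)), (178, np.int64(62)), (180, np.int64(49)), (182, np.int64(40)), (184, np.int64(93)), (186, np.int64(148)), (188, np.int64(153)), (190, np.int64(150)), (192, np.int64(151)), (194, np.int64(151))]
142 293 [561.4 289.2 164. ] -12.2 176.0
142 334 [583.6 287.6 164. ] 10.1 176.1
145 293 [561.2 287.7 164. ] -12.3 174.4
145 334 [583.5 286.  164. ] 10.1 174.5
171 293 [559.8 273.7 164. ] -12.6 160.4
171 334 [582.6 272.  164. ] 10.3 160.4
173 293 [559.7 272.6 164. ] -12.6 159.3
173 334 [582.5 270.9 164. ] 10.3 159.3
tin [723.41073337 301.58693814 115.        ] 148.4043076405367 200.797752144168
```

>>> {"fn": "play_rows", "kwargs": {
  "moves": [
    [[0.027,-0.0025,0],[0,0,0],80],
    [[0.028,-0.0025,0],[0,0,0],80],
    [[0,0,0],[0,0,0],80],
    [[0,0,0.03],[0,0,0],80],
    [[0,0,0.035],[0,0,0],80],
    [[0,0,0.035],[0,0,0],80],
    [[0,0,0],[0,0,0],80],
    [[0,0,0],[0,0,0],80]
  ]
}}

```text
clock: 13.9
eef_pos: [570.5, 274.9, 131.8]
tcp_rot: [-3.139, 0.0, 1.492]
contact_force: [0.3, -0.1, 0.8]
opening: 0.799
```

```bash
python3 - <<'E'
from h import *
s=sense();print(s['clock'],s['eef_pos'],s['contact_force'])
T=S+165*Y-X; T[2]=130; plan(T,frame(Y,[0,0,-1]))
E
```

```text
13.9 [570.54125323 274.94822193 131.81717237] [ 0.32892183 -0.11478382  0.81442088]
shift [0.0025 0.001  0.0018] len 0.003 | rot [-0.002  0.    -0.002] 0.003
```

>>> {"fn": "play_rows", "kwargs": {
  "moves": [
    [[0.002,0.001,0.001],[0,0,0],40],
    [[0,0,0],[0,0,0],0],
    [[0,0,0],[0,0,0],0],
    [[0,0,0],[0,0,0],0],
    [[0,0,0],[0,0,0],0],
    [[0,0,0],[0,0,0],0],
    [[0,0,0],[0,0,0],0]
  ],
  "squeeze": 50
}}

```text
clock: 14.6
eef_pos: [571.4, 278.2, 132.1]
tcp_rot: [-3.14, -0.001, 1.493]
contact_force: [-5.5, 0.5, 8.7]
opening: 0.272
```

>>> {"fn": "play_rows", "kwargs": {
  "moves": [
    [[-0.005,0,0],[0,0,0],0],
    [[-0.008,0,0],[0,0,0],0],
    [[-0.008,0,0],[0,0,0],0],
    [[-0.008,0,0],[0,0,0],0],
    [[-0.008,0,0],[0,0,0],0],
    [[0,0,0],[0,0,0],0]
  ]
}}

```text
clock: 15.2
eef_pos: [568.5, 241.1, 132.1]
tcp_rot: [-3.14, -0.002, 1.492]
contact_force: [-5.7, 0.5, 9.1]
opening: 0.276
```

>>> {"fn": "play_rows", "kwargs": {
  "moves": [
    [[-0.006,0,0],[0,0,0],0],
    [[-0.006,0,0],[0,0,0],0],
    [[-0.006,0,0],[0,0,0],0],
    [[-0.004,0,0],[0,0,0],0]
  ]
}}

```text
clock: 15.6
eef_pos: [567.0, 220.8, 132.1]
tcp_rot: [-3.141, -0.004, 1.492]
contact_force: [-6.5, 29.6, 0.1]
opening: 0.276
```

>>> {"fn": "play_rows", "kwargs": {
  "moves": [
    [[-0.003,0,0],[0,0,0],0],
    [[-0.003,0,0],[0,0,0],0]
  ]
}}

```text
clock: 15.8
eef_pos: [567.0, 220.8, 132.2]
tcp_rot: [3.141, -0.014, 1.49]
contact_force: [-6.4, 51.3, -5.8]
opening: 0.271
```

>>> {"fn": "play_rows", "kwargs": {
  "moves": [
    [[-0.003,0,0],[0,0,0],0],
    [[0,0,0],[0,0,0],0]
  ]
}}

```text
clock: 16.0
eef_pos: [567.1, 220.5, 132.2]
tcp_rot: [3.141, -0.018, 1.49]
contact_force: [-5.8, 52.7, -5.9]
opening: 0.272
```

>>> {"fn": "play_rows", "kwargs": {
  "moves": [
    [[0.003,0,0],[0,0,0],0],
    [[0.002,0,0],[0,0,0],0],
    [[0,0,0],[0,0,0],0]
  ]
}}

```text
clock: 16.3
eef_pos: [567.0, 220.5, 132.1]
tcp_rot: [-3.141, -0.009, 1.492]
contact_force: [-6.7, 25.0, 2.6]
opening: 0.271
```

>>> {"fn": "play_rows", "kwargs": {
  "moves": [
    [[0.001,0,0],[0,0,0],0],
    [[0,0,0],[0,0,70],60]
  ]
}}

```text
out of range; nothing moved
```

>>> {"fn": "play_rows", "kwargs": {
  "moves": [
    [[0.001,0,0],[0,0,0],0],
    [[0,0,0],[0,0,0],60],
    [[0,0,0],[0,0,0],80],
    [[0,0,0],[0,0,0],80],
    [[0,0,0],[0,0,0],80],
    [[0,0,0],[0,0,0],80],
    [[0,0,-0.02],[0,0,0],80],
    [[0,0,-0.03],[0,0,0],80],
    [[0,0,-0.04],[0,0,0],80],
    [[0,0,-0.03],[0,0,0],80],
    [[0.02,-0.03,0],[0,0,0],80],
    [[0,-0.04,0],[0,0,0],80],
    [[0,-0.03,0],[0,0,0],80],
    [[0,0,0],[0,0,0],80],
    [[0,0,0],[0,0,0],80]
  ]
}}

```text
clock: 17.8
eef_pos: [469.1, 243.7, 250.9]
tcp_rot: [-3.141, -0.001, 1.494]
contact_force: [-0.2, -0.1, -0.3]
opening: 0.796
```

```bash
python3 - <<'E'
from h import *
s=sense();print(s['clock'],s['eef_pos'],s['contact_force'])
grab('wrist','w7')
a=ld('w7')['im'];cv2.imwrite('pics/c7.png',cv2.resize(a,(800,600),interpolation=cv2.INTER_CUBIC)[:,:,::-1])
E
```

```text
17.8 [469.14788018 243.71460793 250.92200458] [-0.18844496 -0.1402338  -0.26905198]
```

View pics/c7.png

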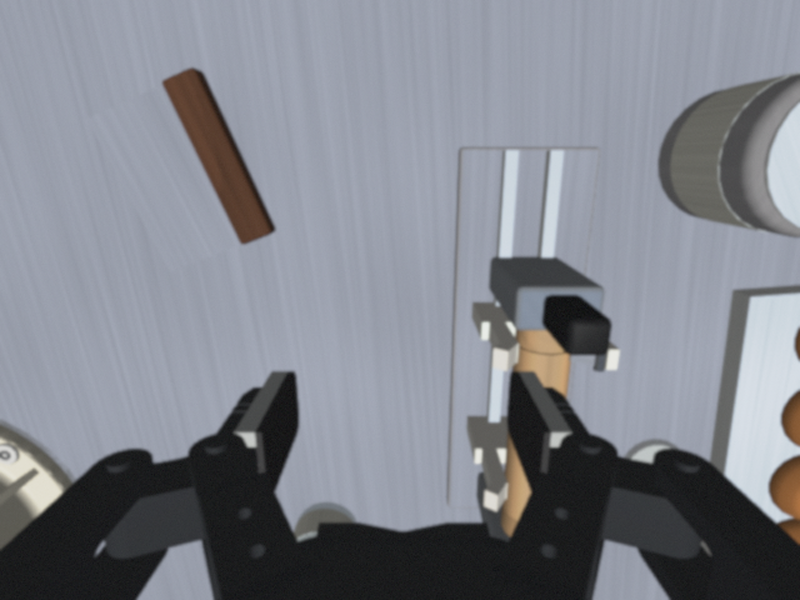

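>>> {"fn": "play_rows", "kwargs": {
  "moves": [
    [[-0.03,0,0],[0,0,0],80],
    [[-0.045,0,0],[0,0,0],80],
    [[-0.045,0,0],[0,0,0],80],
    [[-0.04,0,0],[0,0,0],80],
    [[0,0,0],[0,0,0],80],
    [[0,0,0],[0,0,0],80],
    [[0,0,0],[0,0,0],80]
  ]
}}

```text
clock: 18.55
eef_pos: [457.4, 84.5, 250.5]
tcp_rot: [-3.141, -0.001, 1.492]
contact_force: [-0.6, 0.3, -0.9]
opening: 0.797
```

```bash
python3 - <<'E'
from h import *
s=sense();print(s['clock'],s['eef_pos'],s['contact_force'])
d=grab('wrist','w8');e=grab('side','side8');t=grab('top','top8')
C=np.zeros((600,800,3),np.uint8)
C[:,:420]=cv2.resize(d['pixels'][0:340,330:568],(420,600),interpolation=cv2.INTER_CUBIC)
C[:300,425:725]=cv2.resize(e['pixels'][150:270,255:375],(300,300),interpolation=cv2.INTER_CUBIC)
C[305:545,425:785]=cv2.resize(t['pixels'][190:280,190:325],(360,240),interpolation=cv2.INTER_CUBIC)
cv2.imwrite('pics/c8.png',C[:,:,::-1])
# roller extent along the centre line at z=105 (top line)
D=ld('w8');hsv=cv2.cvtColor(D['im'],cv2.COLOR_RGB2HSV)
out=[]
for a in np.arange(-110,130,1.):
    p=proj(D,S+a*Y+[0,0,20]); u,v=p.round().astype(int)
    if 0<=u<640 and 0<=v<480: out.append((a,int(hsv[v,u,0]),int(hsv[v,u,1])))
w=[a for a,h,sa in out if 8<=h<=24 and sa>80]; print('wood along Y',min(w),max(w))
E
```

```text
18.55 [457.38256179  84.50516193 250.46278736] [-0.63372068  0.26226077 -0.92197115]
wood along Y -87.0 90.0
```

View pics/c8.png

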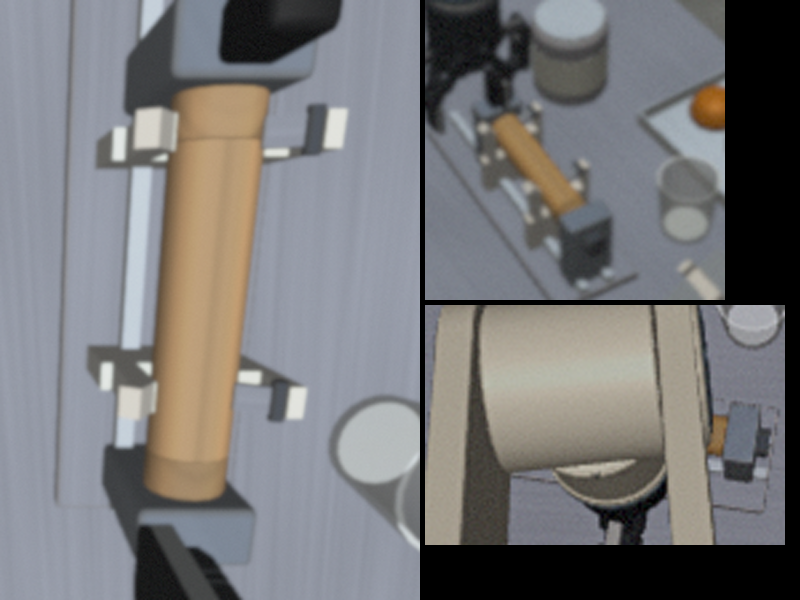

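The roller is flush against both blocks and both jaws lie shut over it, with the gripper well clear. I'm handing in now.

```bash
python3 -c "
from rig import *
print(sign_off())"
```

```text
the job is handed in; nothing more can be done
None
```

The wooden roller is clamped between the two cone centres on the stand, with both fork jaws shut over it. The job was handed in at about 19 s of the 48 s allowed.

**What I did:** I took the roller off the rack and levelled it. I pressed it into both clips down to the fork floor, where the force rose to about +8 N. Then I slid the tailstock by its handle about 57 mm until it stopped hard, eased off, let go and backed away.

**Last checks:**
- **Pictures:** the last pictures show both jaws over the roller and no gap to be seen at either end. No bystander in view looked moved; I did not measure them, and the arm hid part of the last top view.
- **Tailstock travel:** it started at about 12 mm and moved about 57 mm, so it ended near 70 mm, as it should for a tight fit.
- **Roller length:** colour along the centre line gave -87 to +90 mm against an expected -90 to +90 mm. That is within the calibration and masking error, and the pictures show the roller flush against the headstock.

**What was off:**
- **Wrist joint:** at the grasp the last joint came to its range limit at -3.02 rad, so the roller was gripped about 8 mm off its middle. I allowed for that when placing it.
- **Wrist force:** it peaked at about 53 N against the tailstock's end stop, below the 120 N limit.
- **Refused call:** one move call was refused because of a typing slip, and nothing moved.

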